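# Push the mill roller up its ramp to the stop

## Task

Push the steel roller that lies at the foot of the wooden ramp up the slope with your fingertips until it drops into the seat at the top, against the upright stop plate, and then come away and leave it there. Only push it: do not pick it up or carry it, and keep your fingers behind it all the way so that it never runs free on the slope. Leave the other things around the ramp where they are.

Things in the scene. Friction and masses are not known exactly. Their poses are not given: they have to be found in the camera images.
- ramp: wooden ramp fixed to the bench, 226 mm long, 98 mm wide. Origin: centre of its underside, on the bench; x points uphill (level), y across, z up. Coordinates of the other entries are in this frame. Deck rises straight from x -110 mm (z 8) to the crest at x +60 (z 32), 8 degrees. Lane 82 mm wide between two 8 mm cheeks that stand 10 mm above the deck (top z 18 at the foot, 42 from the crest on).
- ramp_foot (a point): middle of the top edge of the foot lip at the low end, at ramp x -110, z 13 mm; the lip is 12 mm thick (x -122 to -110), 82 mm wide and 5 mm higher than the deck. The roller starts resting against it. Axes as the ramp's.
- ramp_seat (a point): where the roller's centre belongs: ramp x 72, z 49 mm. The seat is a level floor (z 29) 3 mm below the crest, from the crest's edge at x 60 to the face of the dark upright stop plate at x 92 (12 mm thick, top at z 60). Once over the crest the roller drops in and stays; it has 1.5 mm of play (centre x 70.5 to 72). Axes as the ramp's.
- roller_center (a point): centre of the loose polished steel roller, 40 mm diameter, 76 mm long, 0.3 to 0.6 kg, lying across the lane, free to roll. It starts at the foot lip, centre at ramp x -99, z 30 mm; left alone on the slope it rolls back down at once. Its y axis is the roller's axis (along the ramp's y); x and z turn as it rolls. It slides easily on fingers and wood (friction about 0.3).
- spare_roller: spare polished steel roller, 40 mm diameter, 45 mm long, standing on end on the bench beside the ramp; origin at the centre of its underside
- pigment_jar: small brown screw-top jar with a white cap, 35 mm diameter, 46 mm tall, standing beside the ramp; origin at the centre of its underside
- plaster_lump: rough white plaster lump 38x38x23 mm beside the ramp; origin at the centre of its underside
- plaster_disc: round white plaster disc, 23 mm diameter, 9 mm thick, lying beside the ramp; origin at the centre of its underside
- wax_star: blue wax star 31x31x8 mm, lying beside the ramp; origin at the centre of its underside
There are look-alikes about, which are no part of the job. What is shaped like the part that bears roller_center but yellow is not meant.

How it is judged:
On the way:
1. the roller is on the upper half of the slope, pushed by the fingers (x of roller_center in the frame of ramp between -0.02 and 0.055 m and contact force between the fingers and roller above 0.05 N).
At the end, for the whole second after the job is handed in: the roller lies at rest (below 0.02 m/s) in the seat against the stop: its centre 67 to 76 mm uphill of the ramp's origin and 45 to 53 mm above the bench, its axis across the lane within 0.1 rad (x of roller_center in the frame of ramp between 0.067 and 0.076 m and z of roller_center in the frame of ramp between 0.045 and 0.053 m and linear speed of roller below 0.02 m/s and angle between the y axis of roller_center and the y axis of ramp, either way round below 0.1 rad); the robot touches nothing.
It fails at once if the roller is lifted off the ramp (its centre 8 to 15 mm above where it rides on the deck) (z of roller_center in the frame of ramp above 0.06 m or (x of roller_center in the frame of ramp below -0.01 m and z of roller_center in the frame of ramp above 0.05 m) or (x of roller_center in the frame of ramp below -0.06 m and z of roller_center in the frame of ramp above 0.043 m)).
It fails at once if the roller runs free on the slope, up or down, faster than 0.12 m/s with no finger on it (about 1 cm of rolling back) (x of roller_center in the frame of ramp between -0.087 and 0.055 m and linear speed of roller above 0.12 m/s and contact force between the fingers and roller below 0.01 N).
It fails at once if a thing beside the ramp is moved more than 15 mm or tipped over (distance of any of spare_roller, pigment_jar, plaster_lump, plaster_disc, wax_star from where it was at the start of the episode above 0.015 m or angle between any of spare_roller, pigment_jar, plaster_lump, plaster_disc, wax_star's own z axis and vertical above 0.5 rad).
It also fails if it takes over 40 s, if anything falls off the work surface, if the arm or the gripper's body presses on something with over 40 N, if the wrist force passes 120 N, or if a joint passes its speed limit or range.

## Robot

A 6-joint arm with a two-finger parallel gripper is mounted at the origin on a cart in front of the work surface, level with it; the furniture and walls round the work are solid. World frame = base frame: x ahead of the robot, y to its left, z up, the work surface at z = 0. Lengths are in m, angles in rad, forces in N, time in s.
With the tool pointing down it reaches from about 0.425 to 0.95 m from the base axis. Payload 3.5 kg.
Tool frame: the origin (TCP) lies between the finger pads; the fingertips stand 14 mm ahead of it and the grasp point (between the pads) lies 5 mm behind it; z points along the fingers, y is the direction in which the jaws open and shut (so a half turn about z gives the same grasp; the last joint's range is limited). The gripper opens to 85 mm and grips with 20 to 120 N. Pads are 22 mm wide; open, the fingers measure 114 mm over their backs; the gripper's body (76 mm by 85 mm) begins 54 mm behind the grasp point. The pads swing forward as they close: fully open they stand 13 mm farther back than shut.
Start: joints at [-0.15, 0.286, 1.577, -0, 1.279, -0.15], TCP at [0.675, 0, 0.245] pointing down, gripper open.
Joint ranges: [-2.77, 2.77], [-0.9, 2.22], [0.21, 2.48], [-1.53, 4.67], [0.24, 2.81], [-2.84, 2.84]. Speed limits (rad/s): [2.79, 2.79, 3.14, 3.14, 3.14, 3.14].

## Interface

Orientations are given as a unit quaternion [x, y, z, w].
In Python, from plant import ctrl gives the robot as it stands. The module is installed in compiled form; this text tells all that it offers.
- The arm moves only by the tool servo_tool, never from a script. Its argument "increments" is text: rows parted by semicolons, each of 7 numbers parted by spaces: the turn, a rotation vector about the tool's x, y, z in rad, then the shift along the tool's x, y, z in cm, then the finger opening in cm, from 0 to 8.54. In form: ax ay az dx dy dz claw; .... A call has 1 to 10 rows; each row is the pose to reach, as a shift and turn from the pose commanded when the call began, along the tool's axes at that moment; what a row does not reach only later rows make up. A row lasts 1/12 s, in which the tool goes at most 41.7 mm and 7.16 degrees, less where a joint would pass 70% of its speed; a pose out of reach is approached as far as the arm can. A call with a gripper value outside its range is refused whole. The fingers move at their own pace and stop on an object; "grip_force" is the grip in N (left out, the last holds). Time passes only in rows, so rows that repeat a pose let the fingers close. It gives the time, the measured TCP pose, the force and the opening at its end, in the units of the state.
- ctrl.get_state(): the state, without advancing time (a new reading comes with each control period).
- ctrl.read_camera(name): name is "scene" or "side" or "wrist"; returns (picture, depth): 384x512x3 uint8, red, green, blue; 384x512 float32, m along the optical axis (not along the pixel's ray), 0 where there is no reading.
- ctrl.camera_info(name): a dict with "camera_matrix" (3x3 intrinsics, pixels), "world_to_cam" (4x4, takes a point from world to camera coordinates). Camera axes: x right, y down, z forward; pixel columns grow to the right and rows downward; lengths in m; the calibration is good to about 2 mm. A picture is of the moment at which its call begins: read the wrist's pose just before it. camera_info takes no time and is no camera call; for the wrist camera it gives the pose at the moment of the call.
- ctrl.sign_off(): hands the job in, once; it reports no verdict.
The state is a dict: "time": time; "qpos": joint angles; "dq": joint speeds; "joint_efforts": joint torques, N m; "eef_pos": TCP position; "tcp_rot": TCP orientation; "contact_force": force on the tool from outside, world axes, zero at the start; "wrist_torque": the same for the moment, N m; "opening": opening from 0.0 (shut) to 1.0 (fully open).
Only numpy, scipy, OpenCV 4.12 (cv2) and the standard library are available. Lean on these libraries where they do the work, as an engineer would, in place of code of your own. Each camera call takes 0.05 s, during which the arm holds its last target.

## Working session

There is one attempt and no reset: what is moved stays moved. The work goes in short steps, Python scripts to look and compute and a tool call to move; the robot and the scene stay as the last step left them, time stands still between calls to the robot, and variables do not carry over. Pictures are saved under pics/ and viewed, and the job is handed in when it is done.

Besides the shell and the picture viewer there is one more tool, called after ">>>" by a JSON object that holds its "fn" and its "kwargs", one argument or row to a line. servo_tool: Moves the arm, as the interface text tells. Its arguments: {"type":"object","properties":{"increments":{"type":"string"},"grip_force":{"type":"number"}},"required":["increments"]}

```bash
mkdir -p pics
python3 - <<'E'
from plant import ctrl
import cv2,numpy as np
print(ctrl.get_state())
for n in ["scene","side"]:
    p,d=ctrl.read_camera(n); i=ctrl.camera_info(n)
    np.savez(f"{n}.npz",p=p,d=d,K=i["camera_matrix"],T=i["world_to_cam"])
    cv2.imwrite(f"pics/{n}0.png",p[:,:,::-1]); print(n,i)
E
```

```text
{'time': 0.0, 'qpos': array([-1.50002754e-01,  2.87158069e-01,  1.57819369e+00, -1.81160655e-05,
        1.27859105e+00, -1.50018375e-01]), 'dq': array([ 2.50480028e-04, -9.15302907e-04, -2.98182869e-06, -1.58531807e-03,
       -1.27680942e-03,  2.09855597e-03]), 'joint_efforts': array([-1.79628755e-04, -4.05981302e+01, -2.92628127e+01, -1.54224781e-04,
        5.81841552e-03,  3.74769741e-06]), 'eef_pos': array([6.74370105e-01, 1.18806767e-04, 2.43943168e-01]), 'tcp_rot': array([ 7.07098918e-01,  7.07113668e-01, -7.04373051e-04, -9.40602665e-04]), 'contact_force': array([ 0.3059957 , -0.2485498 ,  0.52860235]), 'wrist_torque': array([0.01850032, 0.00539513, 0.0606482 ]), 'opening': 1.0012242698523142}
scene {'camera_matrix': array([[429.96426787,   0.        , 253.4047998 ],
       [  0.        , 429.96426787, 185.40043606],
       [  0.        ,   0.        ,   1.        ]]), 'world_to_cam': array([[-0.86492472, -0.50189511,  0.00255488,  0.43834634],
       [-0.39077404,  0.67021594, -0.63095662,  0.23532631],
       [ 0.31496172, -0.54672835, -0.77581391,  0.73138379],
       [ 0.        ,  0.        ,  0.        ,  1.        ]])}
side {'camera_matrix': array([[466.40733341,   0.        , 252.19172113],
       [  0.        , 466.40733341, 190.8014187 ],
       [  0.        ,   0.        ,   1.        ]]), 'world_to_cam': array([[ 0.82257648, -0.56864773, -0.00277289, -0.42868118],
       [-0.37538784, -0.53934101, -0.75378727,  0.25434877],
       [ 0.42714389,  0.62108859, -0.65711267,  0.80181106],
       [ 0.        ,  0.        ,  0.        ,  1.        ]])}
```

View pics/scene0.png

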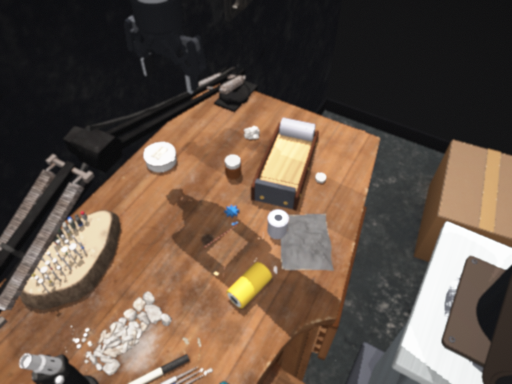

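View pics/side0.png

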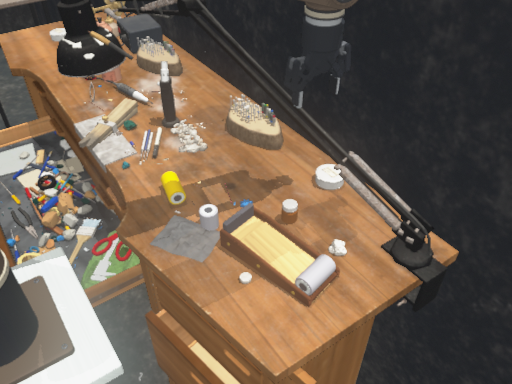

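The scene view shows the ramp at about (285,165), with a steel roller at its foot (297,129) and the dark stop plate at (273,190). The side view shows the same roller at (316,275) and the stop at (238,220). There are three candidates:
- The steel roller at scene (297,129), lying across the ramp foot. This one fits.
- The yellow roller at (250,285), which is the look-alike.
- The standing spare roller at (278,220).

I'll confirm with enlarged crops.

Run:
```python
import cv2,numpy as np
a=cv2.imread("pics/scene0.png")[105:245,215:345]; b=cv2.imread("pics/side0.png")[190:310,205:355]
cv2.imwrite("pics/cs.png",cv2.resize(a,None,fx=4.2,fy=4.2,interpolation=cv2.INTER_CUBIC))
cv2.imwrite("pics/cd.png",cv2.resize(b,None,fx=5,fy=5,interpolation=cv2.INTER_CUBIC))
```

```text
(no output)
```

View pics/cs.png

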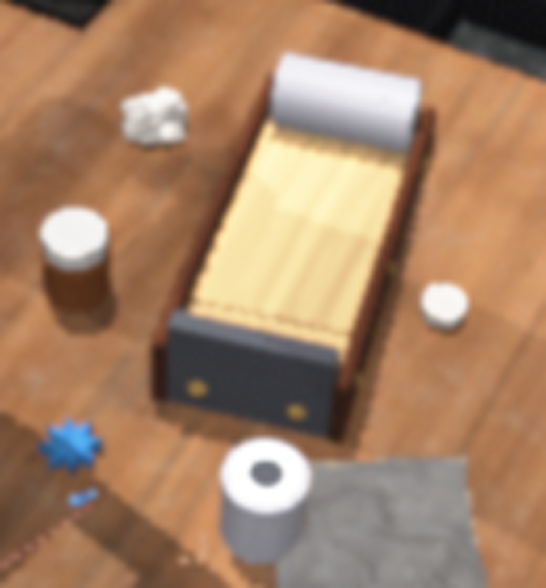

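View pics/cd.png

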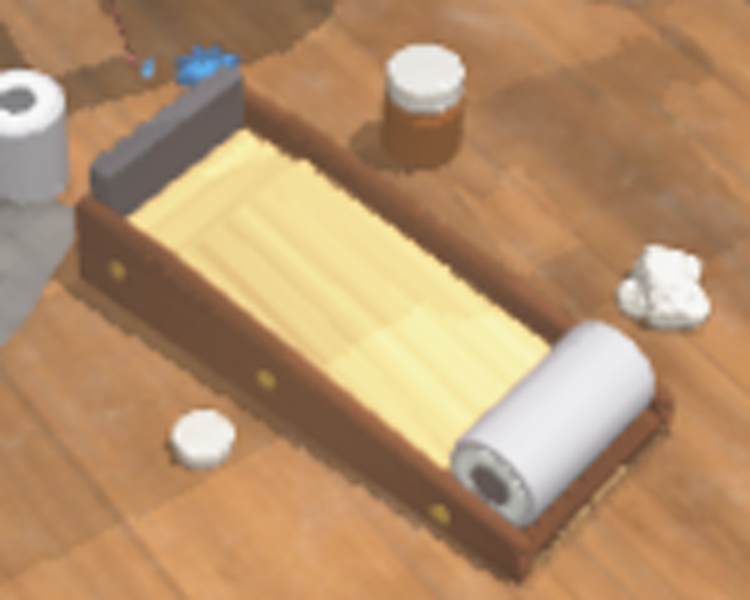

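The crops confirm it. The steel roller lies across the lane at the foot lip, inside the cheeks, and the stop plate is at the other end. Next I'll measure using depth from both views.

```bash
cat > h.py <<'E'
import numpy as np,cv2
def cloud(n):
    z=np.load(f"{n}.npz"); d=z["d"]; K=z["K"]; T=z["T"]
    v,u=np.indices(d.shape)
    c=np.stack([(u-K[0,2])/K[0,0]*d,(v-K[1,2])/K[1,1]*d,d,np.ones_like(d)],-1)
    return z["p"],d,(c@np.linalg.inv(T).T)[...,:3]
def ray(n,u,v):
    z=np.load(f"{n}.npz");K=z["K"];T=z["T"];R=T[:3,:3]
    o=-R.T@T[:3,3]; w=R.T@np.array([(u-K[0,2])/K[0,0],(v-K[1,2])/K[1,1],1.]);return o,w/np.linalg.norm(w)
def tri(*nuv):
    A=0;b=0
    for n,u,v in nuv:
        o,w=ray(n,u,v);P=np.eye(3)-np.outer(w,w);A=A+P;b=b+P@o
    x=np.linalg.solve(A,b)
    res=[np.linalg.norm((np.eye(3)-np.outer(w,w))@(x-o)) for o,w in [ray(*q) for q in nuv]]
    return x,max(res)
E
python3 - <<'E'
from h import *
roi={"scene":(250,100,325,210),"side":(215,200,345,305)}
for n in roi:
    p,d,X=cloud(n); x0,y0,x1,y1=roi[n]
    h=cv2.cvtColor(p,cv2.COLOR_RGB2HSV); m=np.zeros(d.shape,bool); m[y0:y1,x0:x1]=1
    deck=m&(h[...,0]>=18)&(h[...,0]<=35)&(h[...,1]>70)&(h[...,2]>150)&(d>0)
    deck=cv2.erode(deck.astype(np.uint8),np.ones((3,3)))>0
    P=X[deck]; c=P.mean(0); A=np.c_[P[:,:2]-c[:2],np.ones(len(P))]
    for _ in range(3):
        s=np.linalg.lstsq(A,P[:,2],rcond=None)[0]; r=P[:,2]-A@s; k=abs(r)<.003; 
        P=P[k];A=A[k]
    print(n,"deck n",len(P),"mean",c.round(4),"slope deg",np.degrees(np.arctan(np.hypot(*s[:2]))).round(2),"uphill az",np.degrees(np.arctan2(s[1],s[0])).round(2),"z rng",P[:,2].min(),P[:,2].max())
    rc=cv2.minAreaRect((P[:,:2]*1000).astype(np.float32)); print(" rect",rc)
    rol=m&(h[...,1]<45)&(h[...,2]>110)&(d>0)&(X[...,2]>.02)
    Q=X[rol]; print(" roller",rol.sum(),Q.mean(0).round(4),"zmax",np.percentile(Q[:,2],[5,98]).round(4), "px",np.argwhere(rol).mean(0)[::-1])
    print(" rrect",cv2.minAreaRect((Q[:,:2]*1000).astype(np.float32)))
    # bench check
    print(" bench z sample",np.median(X[y0-0:y1,x0:x1][...,2][(X[y0:y1,x0:x1,2]<.012)]).round(4))
    np.save(f"rol_{n}.npy",Q)
# corners of stop plate top & cheek ends, from crops
S=lambda x,y:("scene",x/4.2+215,y/4.2+105)
D=lambda x,y:("side",x/5+205,y/5+190)
for nm,s,t in [("stop top far-uphill L(jar side)",S(170,330),D(237,70)),("cheek foot disc side",S(430,112),D(521,535+0))]:
    print(nm,tri(s,t))
E
```

```text
scene deck n 936 mean [ 0.4879 -0.1036  0.0259] slope deg 8.06 uphill az 102.67 z rng 0.01287139781860347 0.03465429010595744
 rect ((494.96295166015625, -121.11772918701172), (72.40913391113281, 135.12881469726562), 13.559954643249512)
 roller 703 [ 0.5098 -0.1763  0.0435] zmax [0.0232 0.0613] px [291.80796586 136.99004267]
 rrect ((527.791748046875, -117.22376251220703), (144.62277221679688, 220.75572204589844), 12.823942184448242)
 bench z sample -0.0008
side deck n 1505 mean [ 0.4907 -0.1072  0.0252] slope deg 6.91 uphill az 103.12 z rng 0.01366023193045851 0.03336619793873563
 rect ((494.37615966796875, -111.708740234375), (69.06507110595703, 158.6826629638672), 12.690458297729492)
 roller 1236 [ 0.5142 -0.1675  0.0447] zmax [0.0249 0.0619] px [300.39482201 254.58009709]
 rrect ((526.9575805664062, -90.98960876464844), (162.46775817871094, 281.3359680175781), 12.559131622314453)
 bench z sample -0.0002
stop top far-uphill L(jar side) (array([ 0.5111674 , -0.01182062,  0.05251195]), np.float64(0.0025962378083522115))
cheek foot disc side (array([ 0.47698395, -0.24328911,  0.01857691]), np.float64(0.0012208599702953535))
```

Run:
```python
from h import *
from scipy.optimize import least_squares
roi={"scene":(272,112,325,150),"side":(288,245,345,305)}
roiS={"scene":(250,170,305,212),"side":(215,195,262,240)}
for n in roi:
    p,d,X=cloud(n); h=cv2.cvtColor(p,cv2.COLOR_RGB2HSV)
    for nm,r in (("roller",roi[n]),("stop",roiS[n])):
        x0,y0,x1,y1=r; m=np.zeros(d.shape,bool); m[y0:y1,x0:x1]=1
        if nm=="roller": q=m&(h[...,1]<45)&(h[...,2]>110)&(X[...,2]>.022)
        else: q=m&(h[...,2]<115)&(h[...,1]<95)&(X[...,2]>.03)
        q&=d>0
        k,l,st,_=cv2.connectedComponentsWithStats(q.astype(np.uint8),connectivity=4); b=1+np.argmax(st[1:,4]); q=l==b
        Q=X[q]; print(n,nm,st[b],"zpct",np.percentile(Q[:,2],[2,50,98]).round(4))
        print("  rect",cv2.minAreaRect((Q[:,:2]*1000).astype(np.float32)))
        if nm=="roller":
            for az in (102.5,103.):
                a=np.radians(az);ux=np.array([np.cos(a),np.sin(a)]);uy=np.array([-ux[1],ux[0]])
                s=Q[:,:2]@ux;t=Q[:,:2]@uy
                k=(t>np.percentile(t,15))&(t<np.percentile(t,85))
                f=lambda v:np.hypot(s[k]-v[0],Q[k,2]-v[1])-.02
                R=least_squares(f,[s.mean(),.03],loss='soft_l1',f_scale=.001)
                f2=lambda v:np.hypot(s[k]-v[0]-v[2]*(t[k]-t.mean()),Q[k,2]-v[1])-.02
                R2=least_squares(f2,[*R.x,0],loss='soft_l1',f_scale=.001)
                tm=(np.percentile(t,1)+np.percentile(t,99))/2
                print("  az",az,"s,z",R.x.round(4),"rms",np.sqrt((R.fun**2).mean()).round(5),"tilt",R2.x.round(4),"t rng",np.percentile(t,[1,99]).round(4),"ctr",(ux*R.x[0]+uy*tm).round(4))
        else:
            a=np.radians(102.7);ux=np.array([np.cos(a),np.sin(a)]);uy=np.array([-ux[1],ux[0]])
            top=Q[Q[:,2]>.056]
            for W in (Q,top): print("  s",np.percentile(W[:,:2]@ux,[2,50,98]).round(4),"t",np.percentile(W[:,:2]@uy,[1,50,99]).round(4),len(W))
```

```text
scene roller [279 118  36  23 569] zpct [0.0238 0.0439 0.0511]
  rect ((516.6690063476562, -209.62844848632812), (82.17456817626953, 36.674461364746094), 13.861109733581543)
  az 102.5 s,z [-0.3212  0.03  ] rms 0.00147 tilt [-0.3212  0.03   -0.0073] t rng [-0.4937 -0.4185] ctr [ 0.5148 -0.2148]
  az 103.0 s,z [-0.3251  0.03  ] rms 0.00146 tilt [-0.3251  0.03    0.002 ] t rng [-0.4911 -0.4158] ctr [ 0.5149 -0.2148]
scene stop [254 182  42  20 450] zpct [0.0308 0.0474 0.0613]
  rect ((469.8104248046875, -19.143798828125), (83.64374542236328, 10.439518928527832), 14.098335266113281)
  s [-0.1258 -0.1196 -0.1176] t [-0.4946 -0.4499 -0.4134] 450
  s [-0.1272 -0.1204 -0.1175] t [-0.4937 -0.4404 -0.415 ] 112
side roller [295 254  41  40 838] zpct [0.0268 0.0462 0.0515]
  rect ((512.7327880859375, -217.34397888183594), (79.08480072021484, 40.0914192199707), 14.278585433959961)
  az 102.5 s,z [-0.3221  0.0302] rms 0.00115 tilt [-0.3221  0.0302 -0.0168] t rng [-0.4919 -0.4166] ctr [ 0.5132 -0.2162]
  az 103.0 s,z [-0.326   0.0302] rms 0.00117 tilt [-0.326   0.0302 -0.0095] t rng [-0.4891 -0.4137] ctr [ 0.5132 -0.2161]
side stop [223 206  31  27 276] zpct [0.033  0.0474 0.0598]
  rect ((468.93426513671875, -25.59918785095215), (82.60595703125, 16.556243896484375), 16.264841079711914)
  s [-0.1342 -0.1324 -0.1256] t [-0.4916 -0.4488 -0.4118] 276
  s [-0.1342 -0.1325 -0.1264] t [-0.4884 -0.4477 -0.4118] 48
```

Measured results:
- **Roller centre:** (0.514, −0.2155, 0.030). Its height agrees with the text (30 mm).
- **Uphill azimuth:** about 103.1°, with a slope near 8°.
- **Stop plate:** its distance from the roller agrees with the text to within 2 mm.

I'll move to a point above and behind the roller, at ramp x −140 mm. The jaws will lie across the lane, opened 4 cm.

>>> {"fn": "servo_tool", "kwargs": {
  "increments": "0 0 -0.05 -2.5 -1.5 1.2 4; 0 0 -0.1 -5.1 -3 2.4 4; 0 0 -0.15 -7.7 -4.5 3.7 4; 0 0 -0.2 -10.2 -6 5 4; 0 0 -0.2286 -13 -7.6 6.2 4; 0 0 -0.2286 -16 -9.2 7.5 4; 0 0 -0.2286 -19 -11 9 4; 0 0 -0.2286 -22 -13 10.5 4; 0 0 -0.2286 -24.5 -14.5 12 4; 0 0 -0.2286 -25.55 -15.1 12.4 4"
}}

```text
time: 0.93
eef_pos: [0.5205, -0.257, 0.118]
tcp_rot: [0.623, 0.782, -0.001, -0.003]
contact_force: [-0.1, 0.5, -1.0]
opening: 0.47
```

Run:
```python
from plant import ctrl
import cv2,numpy as np
for n in ["scene","side","wrist"]:
    i=ctrl.camera_info(n);p,d=ctrl.read_camera(n)
    np.savez(f"{n}.npz",p=p,d=d,K=i["camera_matrix"],T=i["world_to_cam"])
    cv2.imwrite(f"pics/{n}1.png",p[:,:,::-1])
s=ctrl.get_state();print(s["eef_pos"],s["tcp_rot"],s["opening"],s["contact_force"],s["time"])
a=cv2.imread("pics/side1.png")[150:320,230:400];cv2.imwrite("pics/cd1.png",cv2.resize(a,None,fx=3.5,fy=3.5,interpolation=cv2.INTER_CUBIC))
a=cv2.imread("pics/scene1.png")[60:200,230:370];cv2.imwrite("pics/cs1.png",cv2.resize(a,None,fx=4,fy=4,interpolation=cv2.INTER_CUBIC))
```

```text
[ 0.52373762 -0.25558313  0.12101788] [ 6.22608735e-01  7.82533056e-01  3.03947142e-04 -5.35236090e-04] 0.4707473495886808 [ 0.50419276  0.37689527 -0.11600056] 1.0833
```

View pics/cd1.png

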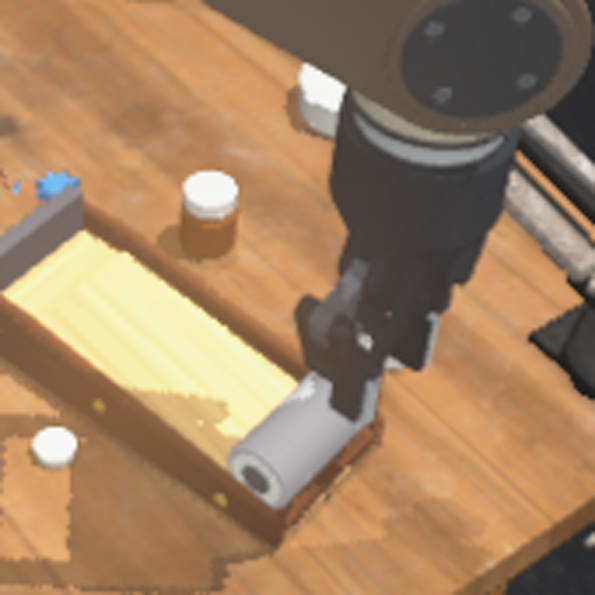

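View pics/cs1.png

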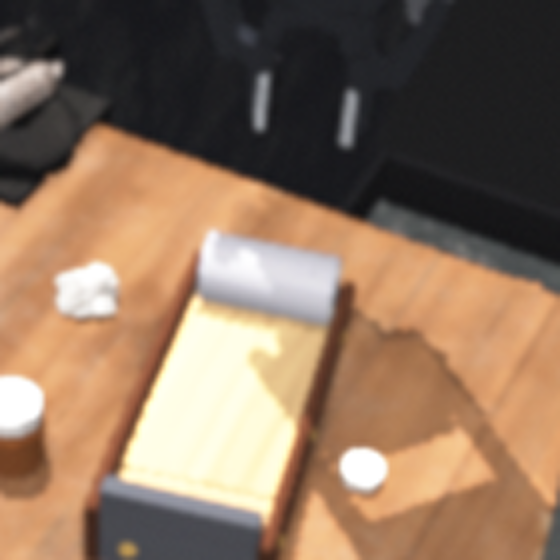

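View pics/wrist1.png

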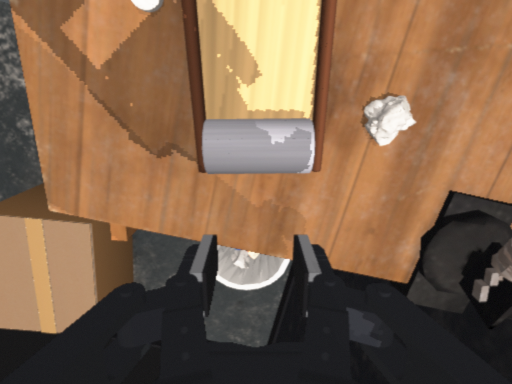

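The wrist view shows the roller at (259,146), square to the jaws. The fingertips at (208,240) and (305,240) are centred behind it. I'll get the fingertip height from the scene depth.

Run:
```python
from h import *
c=np.array([.5237,-.2556]);a=np.radians(103.1);ux=np.array([np.cos(a),np.sin(a)]);uy=np.array([-ux[1],ux[0]])
for n in("scene","side","wrist"):
    p,d,X=cloud(n);S=(X[...,:2]-c)@ux;Tt=(X[...,:2]-c)@uy
    m=(d>0)&(abs(S)<.025)&(abs(Tt)<.06)&(X[...,2]>.075)&(X[...,2]<.14)
    if m.sum()<5: print(n,m.sum());continue
    for sg in(1,-1):
        k=m&(Tt*sg>0); 
        if k.sum()<5: continue
        low=k&(X[...,2]<np.percentile(X[k][:,2],2)+.012)
        print(n,sg,k.sum(),"zmin",np.percentile(X[k][:,2],[0,1,3,10]).round(4),"S",np.percentile(S[low],[2,50,98]).round(4),"T",np.percentile(Tt[low],[2,50,98]).round(4))
# wrist: roller line direction & lane offset
p,d,X=cloud("wrist");h=cv2.cvtColor(p,cv2.COLOR_RGB2HSV)
m=(d>0)&(h[...,1]<45)&(X[...,2]>.025)&(X[...,2]<.055);m[:105]=0;m[185:]=0;m[:,:190]=0;m[:,330:]=0
Q=X[m];r=cv2.minAreaRect((Q[:,:2]*1000).astype(np.float32));print(r,np.percentile(Q[:,2],98),(np.array(r[0])/1000-c)@ux,(np.array(r[0])/1000-c)@uy)
```

```text
scene 1 76 zmin [0.1084 0.1086 0.1093 0.1137] S [-0.0002  0.009   0.012 ] T [0.0234 0.0292 0.0362]
scene -1 86 zmin [0.1063 0.1081 0.1094 0.1118] S [-0.0071  0.0079  0.0117] T [-0.0308 -0.0208 -0.0171]
side 1 127 zmin [0.1069 0.1085 0.1107 0.1143] S [-0.013  -0.0081  0.0058] T [0.0233 0.0333 0.0371]
side -1 125 zmin [0.1066 0.107  0.108  0.1102] S [-0.0127 -0.0053  0.0055] T [-0.0207 -0.0169 -0.0155]
wrist 1 1221 zmin [0.1073 0.1093 0.1112 0.115 ] S [-0.0104  0.0064  0.0107] T [0.0218 0.0235 0.0347]
wrist -1 1220 zmin [0.1063 0.1094 0.1107 0.1147] S [-0.0106  0.0062  0.0104] T [-0.031  -0.0196 -0.0179]
((514.2772827148438, -215.31146240234375), (75.91695404052734, 38.23353576660156), 13.472050666809082) 0.05048311022559915 0.04137573856922421 4.605046097948363e-05
```

All three views put the fingertips 14 mm below the TCP, spanning ±35 mm across the lane with their front face 11 mm uphill. The wrist view puts the roller 41 mm ahead and centred. Next I'll descend so the tips reach z ≈ 21 mm.

>>> {"fn": "servo_tool", "kwargs": {
  "increments": "0 0 0 0 0 1.5 4; 0 0 0 0 0 3.5 4; 0 0 0 0 0 5.5 4; 0 0 0 0 0 7.3 4; 0 0 0 0 0 8.3 4; 0 0 0 0 0 8.6 4; 0 0 0 0 0 8.6 4; 0 0 0 0 0 8.6 4"
}}

```text
time: 1.75
eef_pos: [0.5252, -0.2554, 0.0365]
tcp_rot: [0.621, 0.783, 0.0, 0.001]
contact_force: [-0.5, -0.0, 0.8]
opening: 0.471
```

```bash
cat > look.py <<'E'
import sys
from plant import ctrl
import cv2,numpy as np
k=sys.argv[1]; s=ctrl.get_state();print(s["eef_pos"].round(4),s["opening"],s["contact_force"].round(2),s["time"])
I=[]
for n,(x0,y0,x1,y1) in {"scene":(225,80,345,210),"side":(210,190,350,330)}.items():
    i=ctrl.camera_info(n);p,d=ctrl.read_camera(n)
    np.savez(f"{n}.npz",p=p,d=d,K=i["camera_matrix"],T=i["world_to_cam"])
    I.append(cv2.resize(p[y0:y1,x0:x1,::-1],(390,450),interpolation=cv2.INTER_CUBIC))
cv2.imwrite(f"pics/l{k}.png",np.hstack(I))
E
python3 look.py 2
```

```text
[ 0.5252 -0.2554  0.0365] 0.4705720198801288 [-0.49 -0.04  0.78] 1.75
```

View pics/l2.png

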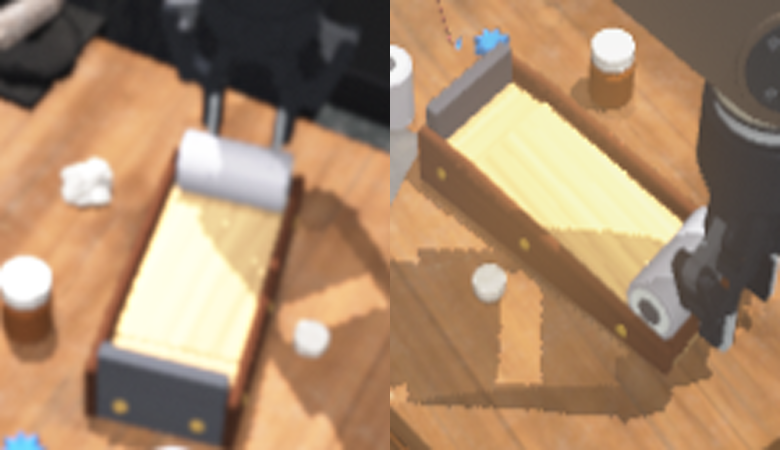

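The fingers stand behind the roller (left half at (212,120) and (280,125)), and nothing else has moved. I'll ease into contact.

>>> {"fn": "servo_tool", "kwargs": {
  "increments": "0 0 0 0.3 0 0 4; 0 0 0 0.6 0 0 4; 0 0 0 0.8 0 0 4; 0 0 0 1.0 0 0 4; 0 0 0 1.15 0 0 4; 0 0 0 1.35 0 -0.03 4; 0 0 0 1.6 0 -0.06 4; 0 0 0 1.9 0 -0.1 4; 0 0 0 2.2 0 -0.14 4; 0 0 0 2.5 0 -0.18 4"
}}

```text
time: 2.68
eef_pos: [0.5183, -0.2309, 0.0372]
tcp_rot: [0.622, 0.783, 0.0, 0.0]
contact_force: [0.5, -1.0, 1.3]
opening: 0.467
```

```bash
python3 look.py 3
```

```text
[ 0.5183 -0.2309  0.0372] 0.46693018552539134 [ 0.51 -1.04  1.33] 2.6833
```

View pics/l3.png

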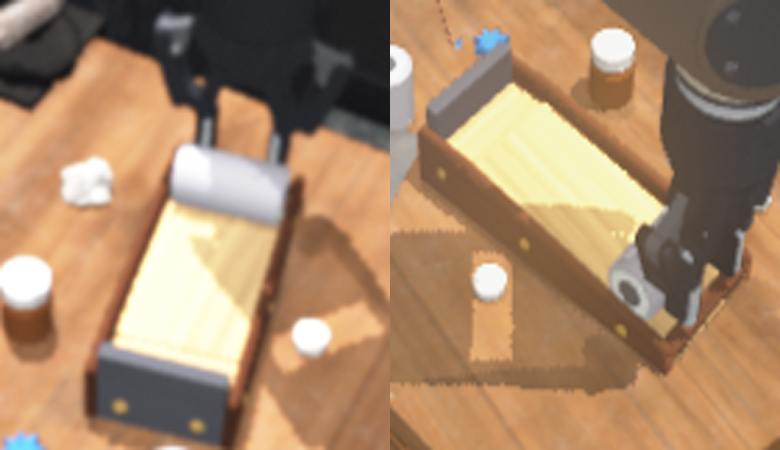

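The roller has left the lip and is moving evenly, with a light contact of about 1 N. I'll continue up the slope.

>>> {"fn": "servo_tool", "kwargs": {
  "increments": "0 0 0 0.35 0 -0.05 4; 0 0 0 0.7 0 -0.1 4; 0 0 0 1.1 0 -0.15 4; 0 0 0 1.5 0 -0.2 4; 0 0 0 1.9 0 -0.26 4; 0 0 0 2.3 0 -0.32 4; 0 0 0 2.7 0 -0.37 4; 0 0 0 3.1 0 -0.43 4; 0 0 0 3.5 0 -0.49 4; 0 0 0 3.8 0 -0.53 4"
}}

```text
time: 3.62
eef_pos: [0.5095, -0.1935, 0.0424]
tcp_rot: [0.622, 0.783, 0.0, -0.0]
contact_force: [0.3, -2.7, -0.3]
opening: 0.466
```

>>> {"fn": "servo_tool", "kwargs": {
  "increments": "0 0 0 0.35 0 -0.05 4; 0 0 0 0.7 0 -0.1 4; 0 0 0 1.1 0 -0.15 4; 0 0 0 1.5 0 -0.2 4; 0 0 0 1.9 0 -0.26 4; 0 0 0 2.3 0 -0.32 4; 0 0 0 2.7 0 -0.37 4; 0 0 0 3.1 0 -0.43 4; 0 0 0 3.5 0 -0.49 4; 0 0 0 3.8 0 -0.53 4"
}}

```text
time: 4.45
eef_pos: [0.5009, -0.1565, 0.0477]
tcp_rot: [0.622, 0.783, 0.0, -0.0]
contact_force: [2.0, -1.5, -0.3]
opening: 0.468
```

```bash
python3 look.py 4
```

```text
[ 0.5009 -0.1565  0.0477] 0.4679613641545065 [ 2.02 -1.5  -0.32] 4.45
```

View pics/l4.png

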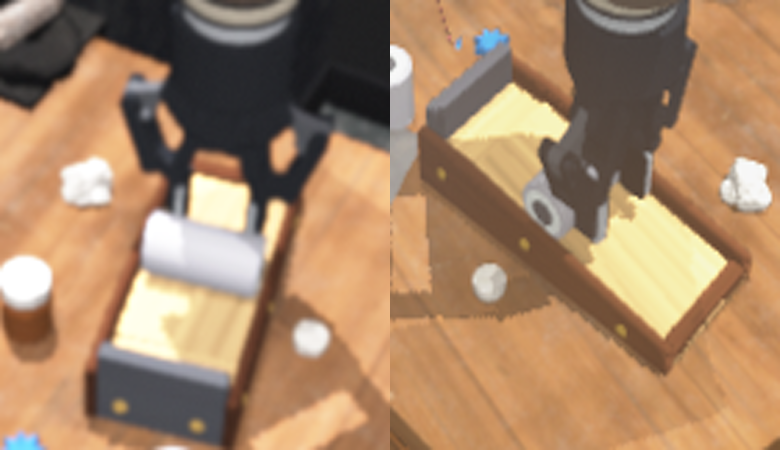

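The roller is at about ramp x −8 mm, square in the lane, with both fingers behind it. I'll keep pushing.

>>> {"fn": "servo_tool", "kwargs": {
  "increments": "0 0 0 0.35 0 -0.05 4; 0 0 0 0.7 0 -0.1 4; 0 0 0 1.1 0 -0.15 4; 0 0 0 1.5 0 -0.2 4; 0 0 0 1.9 0 -0.26 4; 0 0 0 2.3 0 -0.32 4; 0 0 0 2.7 0 -0.37 4; 0 0 0 3.1 0 -0.43 4; 0 0 0 3.5 0 -0.49 4; 0 0 0 3.8 0 -0.53 4"
}}

```text
time: 5.38
eef_pos: [0.4923, -0.1195, 0.053]
tcp_rot: [0.622, 0.783, 0.0, -0.0]
contact_force: [0.7, -1.6, 1.1]
opening: 0.468
```

>>> {"fn": "servo_tool", "kwargs": {
  "increments": "0 0 0 0.3 0 -0.04 4; 0 0 0 0.6 0 -0.08 4; 0 0 0 0.9 0 -0.12 4; 0 0 0 1.2 0 -0.16 4; 0 0 0 1.5 0 -0.2 4; 0 0 0 1.8 0 -0.25 4; 0 0 0 2.1 0 -0.3 4; 0 0 0 2.4 0 -0.33 4; 0 0 0 2.6 0 -0.36 4; 0 0 0 2.7 0 -0.37 4"
}}

```text
time: 6.22
eef_pos: [0.4862, -0.0934, 0.0567]
tcp_rot: [0.622, 0.783, -0.0, -0.0]
contact_force: [0.3, -1.6, 0.2]
opening: 0.467
```

```bash
python3 look.py 5
```

```text
[ 0.4862 -0.0934  0.0567] 0.46668322555042313 [ 0.35 -1.61  0.16] 6.2167
```

View pics/l5.png

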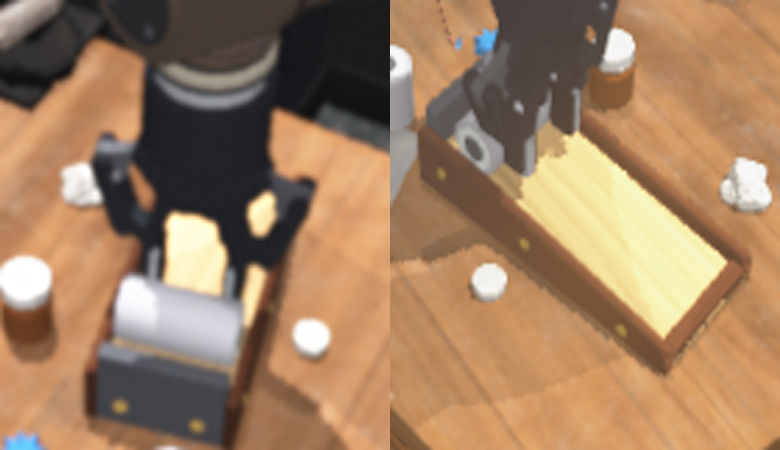

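The roller is at about x 57 mm, just short of the crest. Now a gentle push over the edge.

>>> {"fn": "servo_tool", "kwargs": {
  "increments": "0 0 0 0.2 0 -0.02 4; 0 0 0 0.4 0 -0.02 4; 0 0 0 0.6 0 -0.02 4; 0 0 0 0.8 0 -0.02 4; 0 0 0 1.0 0 -0.02 4; 0 0 0 1.2 0 -0.02 4; 0 0 0 1.2 0 -0.02 4; 0 0 0 1.2 0 -0.02 4"
}}

```text
time: 6.98
eef_pos: [0.4836, -0.0819, 0.0569]
tcp_rot: [0.622, 0.783, -0.0, -0.0]
contact_force: [-0.2, -0.1, -0.4]
opening: 0.466
```

```bash
python3 look.py 6
```

```text
[ 0.4836 -0.0819  0.0569] 0.4657704190336551 [-0.17 -0.1  -0.36] 6.9833
```

View pics/l6.png

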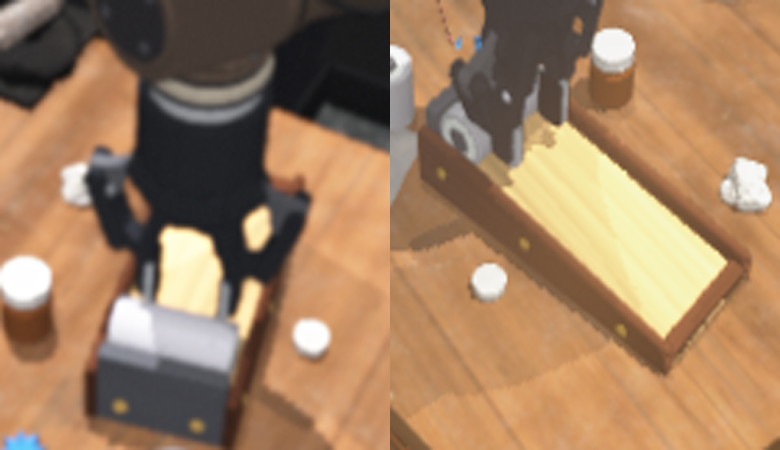

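The roller now sits against the stop and the contact force has gone. I'll check its height before backing away.

```bash
cat > fit.py <<'E'
from h import *
from scipy.optimize import least_squares
a=np.radians(103.1);ux=np.array([np.cos(a),np.sin(a)]);uy=np.array([-ux[1],ux[0]])
c0=np.array([.5143,-.2153])
for n in("scene","side"):
    p,d,X=cloud(n);h=cv2.cvtColor(p,cv2.COLOR_RGB2HSV)
    S=(X[...,:2]-c0)@ux-.099;T=(X[...,:2]-c0)@uy
    m=(d>0)&(abs(T)<.032)&(S>.054)&(S<.086)&(X[...,2]>.05)&(X[...,2]<.08)&(h[...,1]<45)&(h[...,2]>110)
    s,t,z=S[m],T[m],X[...,2][m]
    R=least_squares(lambda v:np.hypot(s-v[0]-v[2]*t,z-v[1])-.02,[.07,.049,0],loss='soft_l1',f_scale=.001)
    print(n,m.sum(),"x,z,tilt",R.x.round(4),"rms",np.sqrt((R.fun**2).mean()).round(4),"top",np.percentile(z,98).round(4))
E
python3 fit.py
```

```text
scene 324 x,z,tilt [ 0.0722  0.049  -0.0037] rms 0.0013 top 0.0707
side 24 x,z,tilt [ 0.0722  0.0502 -0.0129] rms 0.001 top 0.0696
```

The fit gives x 72 mm, z 49 mm and a square axis, so the roller is seated. I'll back off downhill, then go up.

>>> {"fn": "servo_tool", "kwargs": {
  "increments": "0 0 0 -0.3 0 0 4; 0 0 0 -1 0 0 4; 0 0 0 -2 0 -0.2 4; 0 0 0 -3 0 -1 4; 0 0 0 -3.5 0 -3 4; 0 0 0 -3.5 0 -5.5 4; 0 0 0 -3.5 0 -8.5 4; 0 0 0 -3.5 0 -11.5 4; 0 0 0 -3.5 0 -14 4; 0 0 0 -3.5 0 -15 4"
}}

```text
time: 7.92
eef_pos: [0.4938, -0.1181, 0.2125]
tcp_rot: [0.622, 0.783, 0.001, 0.004]
contact_force: [0.4, -0.9, 0.5]
opening: 0.469
```

>>> {"fn": "servo_tool", "kwargs": {
  "increments": "0 0 0 -3 0 0 4; 0 0 0 -6 0 0 4; 0 0 0 -9 0 0 4; 0 0 0 -11 0 0 4; 0 0 0 -12 0 0 4; 0 0 0 -12 0 0 4; 0 0 0 -12 0 0 4; 0 0 0 -12 0 0 4"
}}

```text
time: 8.58
eef_pos: [0.5183, -0.2321, 0.2064]
tcp_rot: [0.622, 0.783, 0.0, -0.001]
contact_force: [0.0, -0.3, -0.9]
opening: 0.472
```

```bash
python3 look.py 7; python3 fit.py
```

```text
[ 0.5183 -0.2321  0.2064] 0.47243518116025296 [ 0.04 -0.32 -0.91] 8.5833
scene 334 x,z,tilt [ 0.0725  0.049  -0.0042] rms 0.0012 top 0.0706
side 400 x,z,tilt [ 0.0716  0.0495 -0.012 ] rms 0.0012 top 0.071
```

View pics/l7.png

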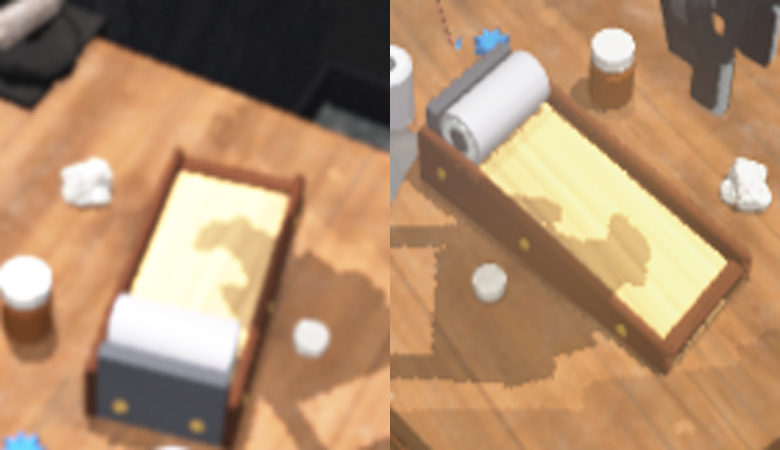

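The roller rests in the seat, both views agree, the arm is clear and the neighbouring things are where they were. I'm handing it in.

```bash
python3 -c "
from plant import ctrl
print(ctrl.sign_off())"
```

```text
the job is handed in; nothing more can be done
None
```

The steel roller is in the seat against the stop plate, and the job is handed in. I pushed it up the lane with both fingertips behind it, at no more than about 5 cm/s and about 1–3 N. It dropped over the crest, and I backed off downhill and lifted clear.

**Last checks, two views:**

| View | Ramp x | z | Axis off square |
|---|---|---|---|
| scene | 72.5 mm | 49.0 mm | 0.004 rad |
| side | 71.6 mm | 49.5 mm | 0.012 rad |

- **Agreement:** the two views differ by about 1 mm, which is within calibration, and both are inside the judged limits.
- **Neighbouring things:** by eye, they stand where they were in the pictures. I did not measure them, and the star and spare roller are only partly in the last crops.
- **Arm:** it stands clear, and the wrist force is within its usual noise (under 1 N).
- **Failed checks:** none. My first colour mask for the roller took in other surfaces, so I narrowed it before using any numbers from it.

The job took about 8.7 s of the 40 s allowed.

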